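# Set and hold the casting jig on its spacer

### The arm

A 7-joint arm with a two-finger parallel gripper is mounted at the origin on the work surface. World frame = base frame: x ahead of the robot, y to its left, z up, the work surface at z = 0. Lengths are in m, angles in rad, forces in N, time in s.
With the tool pointing down it reaches from about 0.425 to 0.875 m from the base axis. Payload 8.4 kg.
Tool frame: the origin (TCP) lies at the very end of the fingers, on their centre line; the grasp point (between the pads) lies 19 mm behind it; z points along the fingers, y is the line along which they close (so a half turn about z gives the same grasp; the last joint's range is limited). The gripper opens to 85 mm and grips with 20 to 120 N. Pads are 22 mm wide; open, the fingers measure 114 mm over their backs; the gripper's body (76 mm by 85 mm) begins 54 mm behind the grasp point. The pads swing forward as they close: fully open they stand 13 mm farther back than shut.
Start: joints at [1.045, 0.333, 0.04, 1.465, -0.013, 1.343, -0.059], TCP at [0.269, -0.592, 0.231] pointing down, gripper open.
Joint ranges: [-2.58, 2.58], [-0.38, 2.09], [-1.3, 1.39], [0.25, 2.4], [-1.5, 4.64], [0.08, 2.09], [-2.65, 2.65]. Speed limits (rad/s): [2.22, 2.22, 2.79, 2.79, 3.14, 3.14, 3.14].

### API

Orientations are given as a 3x3 rotation matrix whose columns are the frame's x, y, z axes.
In Python, from cell import env, imaging, workorder gives the robot as it stands.
- The arm moves only by the tool send_rows, never from a script. Its argument "steps" is a list of rows, each an object with "slide": the shift along the tool's x, y, z in cm, a list of three; "rot": the turn, a rotation vector about the tool's x, y, z in degrees, a list of three; "fingers": the closure, from 0 (fully open) to 1 (shut). In form: [{"slide": [dx, dy, dz], "rot": [wx, wy, wz], "fingers": fingers}, ...]. A call has 1 to 8 rows; each row is the pose to reach, as a shift and turn from the pose commanded when the call began, along the tool's axes at that moment; what a row does not reach only later rows make up. A row lasts 1/10 s, in which the tool goes at most 50 mm and 8.59 degrees, less where a joint would pass 70% of its speed; a pose out of reach is approached as far as the arm can. A call with a gripper value outside its range is refused whole. The fingers move at their own pace and stop on an object; "force" is the grip in N (left out, the last holds). Time passes only in rows, so rows that repeat a pose let the fingers close. It gives the time, the measured TCP pose, the force, the opening and the grip force at its end, in the units of the state.
- env.sense(): the state, without advancing time (a new reading comes with each control period).
- imaging.camera(name): name is "scene" or "top" or "wrist"; returns a dict with "frame" (480x640x3 uint8, red, green, blue), "depth" (480x640 float32, m along the optical axis (not along the pixel's ray), 0 where there is no reading), "fx", "fy", "cx", "cy" (pixels), "dist" ([k1, k2, p1, p2, k3] as OpenCV has them; the pictures are not rectified), "R" (3x3) and "t" (3): a world point X has camera coordinates R X + t; the wrist camera has in their place "tool_from_camera" (4x4, takes a point from camera to tool coordinates, whose origin is the TCP and whose axes are the flange's). Camera axes: x right, y down, z forward; pixel columns grow to the right and rows downward; lengths in m; the calibration is good to about 2 mm. A picture is of the moment at which its call begins: read the wrist's pose just before it.
- workorder.job_done(): hands the job in; it is judged then, once.
The state is a dict: "time": time; "qpos": joint angles; "joint_vel": joint speeds; "joint_torque": joint torques, N m; "tool_pos": TCP position; "eef_rot": TCP orientation; "force": force on the tool from outside, world axes, zero at the start; "wrist_torque": the same for the moment, N m; "finger_gap": opening from 0.0 (shut) to 1.0 (fully open); "gripper_force": force on a finger pad.
Only numpy, scipy, OpenCV 4.12 (cv2) and the standard library are available. Lean on these libraries where they do the work, as an engineer would, in place of code of your own. Each camera call takes 0.05 s, during which the arm holds its last target. There are 200 camera calls.

### The job

In the casting jig a sliding ceramic tile faces three steel stop blocks of different thickness. Pluck the upright plastic spacer from the pocket tray, slide it down between tile and block at the only place where the gap is wide enough, until it stands on the base about midway along that block, and let go of it. Then press the tile with the fingers until tile, spacer and block sit flush, and finish while still holding the tile firmly pressed, not touching the spacer; leave the stoppers, the bottle and the beaker alone.

Things in the scene. Friction and masses are not known exactly. Their poses are not given: they have to be found in the camera images.
- spacer: Loose white plastic spacer, a plain upright slab 14 mm thick (its x), 26 mm wide (its y), 75 mm tall (z), about 55 g. Origin: centre of its underside. It starts upright in one of the tray's pockets, standing out 53 mm above the tray's top face.
- tray: Fixed grey pocket tray 70 mm (x) by 160 mm (y), 30 mm high, with three pockets in a row along its y at -48, 0 and +48 mm, each 17 mm (x) by 29 mm (y) and 22 mm deep (pocket floor at z = 8 mm). Origin: centre of its underside, on the bench. The spacer and two stoppers each stand in one pocket, in an order that changes.
- jig: Fixed jig, origin on the bench; +x: pressing direction (away from robot). Base 10 mm thick, x -55 to 75, y -100 to 100 mm. Steel back rail x 55 to 65, y -85 to 85, top at z 45 mm; block backs lie at x = 55. Guide rods along x at y = +-90 (z 28) between posts at x -45 and 60 (top z 40). Room for fingers in front of the tile: x -50 to 10, y -80 to 80 mm.
- tile: White ceramic tile on edge, 12 mm thick (x), 166 wide (y), 34 high, top 45 mm above the bench, sliding along the jig's x. Origin: centre of its underside; at x = 16 mm + travel in the jig's frame. Travel 0 (open, starts 0 to 3) to 12 mm; stays where left, friction 1 N, no spring. Gap to block: 21 (thin), 11 (mid), 8 mm (thick) less the travel; tight on the spacer at 7 mm.
- tile_face (a point): Centre of the tile's front face, the face to push, 28 mm above the bench; axes as the jig's.
- stop_thin: Steel block on the base, back against the rail, one of three side by side 52 mm apart in changing order; 48 mm wide (y), 35 high. Origin: underside, middle of its BACK face; +x away from the tile; z = 0 is the base's top. This one is 12 mm thick: its front face is at x = -12 mm.
- stop_mid: Steel block on the base, back against the rail, one of three side by side 52 mm apart in changing order; 48 mm wide (y), 35 high. Origin: underside, middle of its BACK face; +x away from the tile; z = 0 is the base's top. This one is 22 mm thick: its front face is at x = -22 mm.
- stop_thick: Steel block on the base, back against the rail, one of three side by side 52 mm apart in changing order; 48 mm wide (y), 35 high. Origin: underside, middle of its BACK face; +x away from the tile; z = 0 is the base's top. This one is 25 mm thick: its front face is at x = -25 mm.
- stopper_a: Bystander: small dark rubber stopper, 15 mm across with a 20 mm head, 40 mm tall, standing in a tray pocket. Origin: centre of its underside.
- stopper_b: Bystander: a second stopper, the same.
- reagent: Bystander: amber bottle, 60 mm across, 120 mm tall, loose on the bench. Origin: centre of its underside.
- beaker: Bystander: glass beaker, 70 mm across, 80 mm tall, loose on the bench. Origin: centre of its underside.
Not all that is in view belongs to the job. Several things have the shape of the spacer; the one meant has the colours described above.

How it is judged:
On the way, in this order (a step that is already met when the one before it is completed fails the run):
1. the spacer is lifted clear of the tray (z of spacer in the frame of tray above 0.035 m), for 0.1 s.
2. the spacer stands on the base in the gap at the thin block, let go (y of spacer in the frame of stop_thin between -0.016 and 0.016 m and z of spacer in the frame of stop_thin between -0.003 and 0.004 m and angle between spacer's own z axis and vertical below 0.2 rad and contact force between the fingers and spacer below 0.1 N and x of spacer in the frame of stop_thin between -0.03 and -0.016 m), for 0.2 s.
At the end, for the whole second after the job is handed in: Fingers press the tile (over 3 N), not the spacer; spacer clamped (over 2 N each side) between tile and thin block, on the base within 4 mm, within 16 mm of the block's middle, upright within 0.06 rad, square within 0.08 rad, at rest; tile travel 5.5 to 9 mm (y of spacer in the frame of stop_thin between -0.016 and 0.016 m and z of spacer in the frame of stop_thin between -0.003 and 0.004 m and x of spacer in the frame of stop_thin between -0.022 and -0.0165 m and angle between spacer's own z axis and vertical below 0.06 rad and angle between the x axis of spacer and the x axis of stop_thin, either way round below 0.08 rad and x of tile in the frame of jig between 0.0215 and 0.025 m and contact force between the fingers and tile above 3 N and contact force between tile and spacer above 2 N and contact force between spacer and stop_thin above 2 N and contact force between the fingers and spacer below 0.3 N and linear speed of spacer below 0.01 m/s); the arm keeps its last pose, push and grip.
It fails at once if a stopper, the bottle or the beaker is disturbed (moved over 30 mm) (distance of any of stopper_a, stopper_b, reagent, beaker from where it was at the start of the episode above 0.03 m).
It also fails if it takes over 58 s, if anything falls off the work surface, if the arm or the gripper's body presses on something with over 40 N, if the wrist force passes 120 N, or if a joint passes its speed limit or range.

## Working session

There is one attempt and no reset: what is moved stays moved. The work goes in short steps, Python scripts to look and compute and a tool call to move; the robot and the scene stay as the last step left them, time stands still between calls to the robot, and variables do not carry over. Pictures are saved under pics/ and viewed, at most 10 in all, crops included, and the job is handed in when it is done.

Besides the shell and the picture viewer there is one more tool, called after ">>>" by a JSON object that holds its "name" and its "arguments". send_rows: Moves the arm, as the interface text tells. Its arguments: {"type":"object","properties":{"steps":{"type":"array","items":{"type":"object","properties":{"slide":{"type":"array","items":{"type":"number"}},"rot":{"type":"array","items":{"type":"number"}},"fingers":{"type":"number"}}}},"force":{"type":"number"}},"required":["steps"]}

```bash
ls; mkdir -p pics; python3 - <<'E'
from cell import env, imaging
import cv2,numpy as np
s=env.sense();print({k:np.round(v,3).tolist() for k,v in s.items()})
for n in("scene","top"):
    c=imaging.camera(n);np.savez(n,**c);cv2.imwrite(f"pics/{n}.png",c["frame"][...,::-1]);print(n,c["fx"],c["cx"],c["cy"],c["dist"],np.round(-c["R"].T@c["t"],3),np.round(c["R"],2).tolist())
E
```

```text
pics
{'time': 0.0, 'qpos': [1.045, 0.334, 0.04, 1.466, -0.013, 1.343, -0.058], 'joint_vel': [0.001, -0.0, -0.0, -0.0, 0.001, 0.0, 0.0], 'joint_torque': [0.001, -65.856, 1.366, -40.555, 0.017, 0.013, -0.0], 'tool_pos': [0.269, -0.591, 0.23], 'eef_rot': [[0.91, 0.414, -0.001], [0.414, -0.91, 0.001], [-0.0, -0.002, -1.0]], 'force': [0.106, -0.034, -0.619], 'wrist_torque': [-0.036, -0.0, 0.017], 'gripper_force': 0.0, 'finger_gap': 1.0}
scene 498.2828903677515 325.47153181206994 239.16444973450837 [-0.0556037  0.         0.         0.         0.       ] [1.248 0.349 0.745] [[-0.43, 0.9, -0.0], [0.58, 0.27, -0.77], [-0.69, -0.33, -0.64]]
top 616.0721602786269 320.8743392794613 233.25797852523246 [-0.0724986  0.         0.         0.         0.       ] [ 0.405 -0.015  1.421] [[0.03, -1.0, 0.0], [-0.99, -0.03, -0.11], [0.11, 0.0, -0.99]]
```

View pics/top.png

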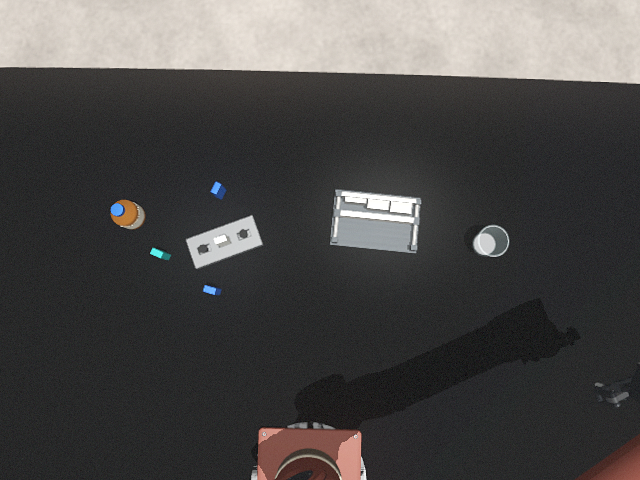

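View pics/scene.png

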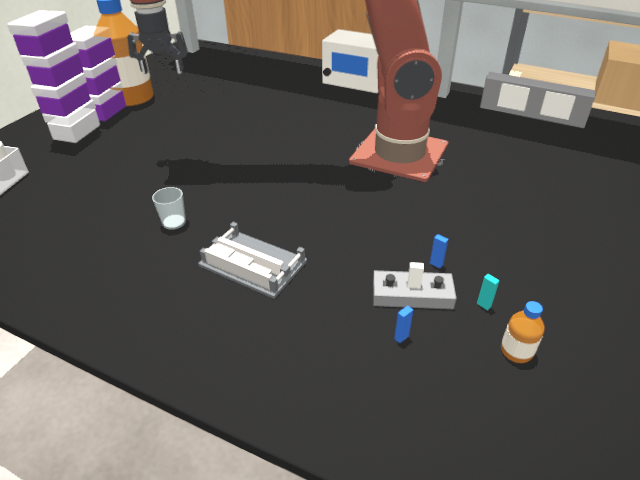

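Top view: the tray is centred near (225,242) with the white spacer in its middle pocket (221,240). The jig is near (376,221), tile along row 216. The blocks read from left to right as thin (354,199), mid (378,203) and thick (401,207). The bottle is at (127,213), the beaker at (490,241), and the blue and teal decoys stand around the tray. The scene view agrees.

```bash
cat > h.py <<'E'
import numpy as np,cv2
def ray(c,uv,z):
    K=np.array([[c["fx"],0,c["cx"]],[0,c["fy"],c["cy"]],[0,0,1.]])
    p=cv2.undistortPoints(np.float64(uv).reshape(-1,1,2),K,np.float64(c["dist"])).reshape(-1,2)
    d=np.c_[p,np.ones(len(p))]@c["R"]; o=-c["R"].T@c["t"]
    return o+d*((z-o[2])/d[:,2])[:,None]
def rect(c,mask,z,k=0):
    cs=sorted(cv2.findContours(mask.astype(np.uint8),cv2.RETR_EXTERNAL,cv2.CHAIN_APPROX_NONE)[0],key=cv2.contourArea)[::-1]
    P=ray(c,cs[k].reshape(-1,2),z)[:,:2]
    r=cv2.minAreaRect((P*1000).astype(np.float32))
    b=cv2.boxPoints(r); e=[b[1]-b[0],b[2]-b[1]]; e=max(e,key=np.linalg.norm)
    a=np.degrees(np.arctan2(e[1],e[0]))%180
    return np.round(r[0],1),np.round(sorted(r[1]),1),round(float(a),2)
def wcam():
    from cell import env,imaging
    s=env.sense();c=imaging.camera("wrist");T=np.eye(4);T[:3,:3]=s["eef_rot"];T[:3,3]=s["tool_pos"]
    M=np.linalg.inv(T@c["tool_from_camera"]);c["R"]=M[:3,:3];c["t"]=M[:3,3];return s,c
E
python3 - <<'E'
import numpy as np
from h import *
c=dict(np.load("top.npz"));f=c["frame"].astype(int);g=f.min(2);sat=f.max(2)-g
m=(g>70)&(sat<40);m[:150]=0;m[280:]=0
t=m.copy();t[:,:170]=0;t[:,280:]=0
print("tray",rect(c,t,.03))
j=m.copy();j[:,:310]=0;j[:,440:]=0
print("jig",rect(c,j,.02))
w=(g>200)&(sat<40);w[:150]=0;w[280:]=0
n,l,st,ce=cv2.connectedComponentsWithStats(w.astype(np.uint8))
for i in range(1,n):
    if st[i][4]>20:
        print(st[i],np.round(ce[i],1),rect(c,l==i,.045))
        if ce[i][0]<300: print("spacer",rect(c,l==i,.083))
E
```

```text
tray (array([528.5, 205.8]), array([ 75.5, 164.4]), 111.58)
jig (array([ 587.5, -138.9]), array([131.1, 201.4]), 85.78)
[341 191  75  23 847] [381.2 201.6] (array([ 626.3, -140.6]), array([ 34.4, 168.5]), 85.05)
[337 197   3  12  26] [338.1 202.6] (array([623. , -51.1]), array([ 4.5, 25.1]), 1.33)
[415 205   4  12  29] [416.3 210.9] (array([ 609.5, -228.7]), array([ 5.2, 25.5]), 174.85)
[340 210  74  13 425] [376.4 215.8] (array([ 595.1, -138.9]), array([ 13.2, 166. ]), 85.68)
[ 187  216   74   51 1585] [224.5 241.5] (array([527.5, 203.8]), array([ 67.1, 155. ]), 111.68)
spacer (array([524.1, 197.7]), array([ 65.2, 150.7]), 111.68)
[334 217   4  20  46] [335.6 226.7] (array([568.3, -47.1]), array([ 4.9, 43.5]), 175.71)
[413 225   4  20  49] [414.4 234.4] (array([ 555. , -224.7]), array([ 5.2, 43.5]), 175.84)
[475 234  20  21 325] [484.1 243.5] (array([ 537.8, -383.7]), array([43.3, 45.4]), 0.03)
```

```bash
cat >> h.py <<'E'
def go(x,y,z,yaw):
    """slide(cm), rot(deg about tool z) to reach world mm x,y,z, tool y-axis at yaw deg (mod 180), tool down"""
    from cell import env
    s=env.sense();R=s["eef_rot"];R=np.array(R);d=R.T@(np.array([x,y,z])/1000-s["tool_pos"])*100
    a=np.degrees(np.arctan2(R[1,1],R[0,1]));w=(yaw-a+90)%180-90
    z_=R.T@np.array([0,0,-1.]); tilt=np.degrees(np.cross([0,0,1],z_))
    print("t",s["time"],"slide",np.round(d,2),"rot",np.round([tilt[0],tilt[1],-w],2),"pos",np.round(np.array(s["tool_pos"])*1000,1),"F",np.round(s["force"],1),"gap",round(s["finger_gap"],3))
E
python3 -c "
from h import *
go(528,205,200,21.6)"
```

```text
t 0.1 slide [ 56.55 -61.76   3.14] rot [-8.000e-02  0.000e+00 -8.714e+01] pos [ 268.9 -591.3  230.5] F [-0.1 -0.3  0.2] gap 0.998
```

>>> {"name": "send_rows", "arguments": {"steps": [{"slide": [56.5,-61.8,0],"rot": [0,0,-87],"fingers": 0},{"slide": [56.5,-61.8,0],"rot": [0,0,-87],"fingers": 0},{"slide": [56.5,-61.8,0],"rot": [0,0,-87],"fingers": 0},{"slide": [56.5,-61.8,0],"rot": [0,0,-87],"fingers": 0},{"slide": [56.5,-61.8,0],"rot": [0,0,-87],"fingers": 0},{"slide": [56.5,-61.8,0],"rot": [0,0,-87],"fingers": 0},{"slide": [56.5,-61.8,0],"rot": [0,0,-87],"fingers": 0},{"slide": [56.5,-61.8,0],"rot": [0,0,-87],"fingers": 0}]}}

```text
time: 0.9
tool_pos: [0.3925, -0.2092, 0.2312]
eef_rot: [[-0.062, 0.998, -0.0], [0.998, 0.062, -0.0], [-0.0, -0.0, -1.0]]
force: [1.5, -0.5, 0.4]
finger_gap: 0.995
gripper_force: 0.0
```

```bash
python3 -c "
from h import *
go(528,205,200,21.6)"
```

```text
t 0.9 slide [40.5  16.08  3.11] rot [-1.000e-02  2.000e-02 -1.805e+01] pos [ 392.5 -209.2  231.2] F [ 1.5 -0.5  0.4] gap 0.995
```

>>> {"name": "send_rows", "arguments": {"steps": [{"slide": [40.5,16,3],"rot": [0,0,-18],"fingers": 0},{"slide": [40.5,16,3],"rot": [0,0,-18],"fingers": 0},{"slide": [40.5,16,3],"rot": [0,0,-18],"fingers": 0},{"slide": [40.5,16,3],"rot": [0,0,-18],"fingers": 0},{"slide": [40.5,16,3],"rot": [0,0,-18],"fingers": 0},{"slide": [40.5,16,3],"rot": [0,0,-18],"fingers": 0},{"slide": [40.5,16,3],"rot": [0,0,-18],"fingers": 0},{"slide": [40.5,16,3],"rot": [0,0,-18],"fingers": 0}]}}

```text
time: 1.7
tool_pos: [0.5185, 0.1692, 0.2036]
eef_rot: [[-0.361, 0.933, 0.0], [0.933, 0.361, -0.0], [-0.0, 0.0, -1.0]]
force: [0.5, -0.7, 0.2]
finger_gap: 1.001
gripper_force: 0.0
```

>>> {"name": "send_rows", "arguments": {"steps": [{"slide": [0,0,0],"rot": [0,0,0],"fingers": 0},{"slide": [0,0,0],"rot": [0,0,0],"fingers": 0},{"slide": [0,0,0],"rot": [0,0,0],"fingers": 0}]}}

```text
time: 2.0
tool_pos: [0.5181, 0.1664, 0.2035]
eef_rot: [[-0.361, 0.933, -0.001], [0.933, 0.361, -0.001], [-0.0, -0.001, -1.0]]
force: [-1.5, -1.0, -0.2]
finger_gap: 1.003
gripper_force: 0.0
```

```bash
python3 -c "
from h import *
go(528,205,200,21.6)
s,c=wcam();np.savez('w1',**c);cv2.imwrite('pics/w1.png',c['frame'][...,::-1]);print(c['tool_from_camera'].round(3))"
```

```text
t 2.0 slide [3.25 2.32 0.35] rot [-0.05  0.02 -0.46] pos [518.1 166.4 203.5] F [-1.5 -1.  -0.2] gap 1.003
[[ 0.    -0.95  -0.312  0.079]
 [ 1.    -0.     0.002  0.   ]
 [-0.002 -0.312  0.95  -0.142]
 [ 0.     0.     0.     1.   ]]
```

View pics/w1.png

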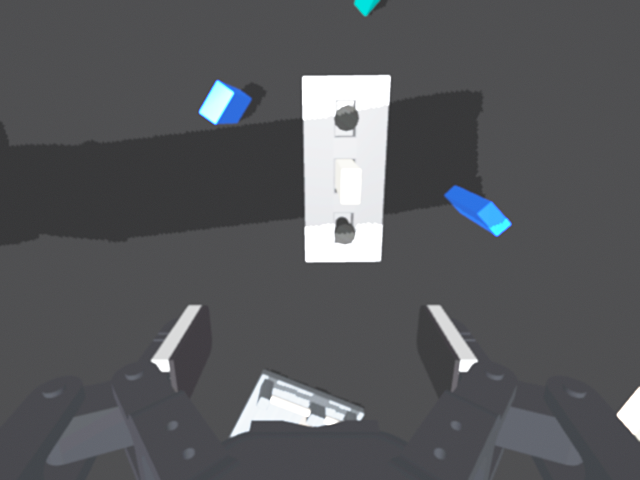

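The wrist view shows the tray upright at columns 303–388. The spacer is in the middle pocket (349,182), with stoppers at (346,118) and (344,233). I'll use depth for the spacer top.

```bash
cat >> h.py <<'E'
def cloud(c):
    v,u=np.mgrid[0:480,0:640];p=ray(c,np.c_[u.ravel(),v.ravel()],0.);o=-c["R"].T@c["t"]
    d=(p-o); zc=d@c["R"][2]; return (o+d*(c["depth"].ravel()/zc)[:,None]).reshape(480,640,3)
def top(P,m):
    q=P[m][:,:2]*1000;r=cv2.minAreaRect(q.astype(np.float32));b=cv2.boxPoints(r);e=max([b[1]-b[0],b[2]-b[1]],key=np.linalg.norm)
    return np.round(r[0],1),np.round(sorted(r[1]),1),round(float(np.degrees(np.arctan2(e[1],e[0]))%180),1),int(m.sum()),round(float(np.median(P[m][:,2])),4)
E
python3 - <<'E'
from h import *
c=dict(np.load("w1.npz"));P=cloud(c);Z=P[...,2]
R=np.zeros(Z.shape,bool);R[60:275,290:400]=1
print("tray",top(P,R&(abs(Z-.03)<.004)))
print("spacer",top(P,R&(abs(Z-.083)<.004)))
print("stoppers",top(P,R&(abs(Z-.048)<.004)&(np.mgrid[0:480,0:640][0]<150)),top(P,R&(abs(Z-.048)<.004)&(np.mgrid[0:480,0:640][0]>210)))
go(528,205,200,21.6)
E
```

```text
tray (array([531.5, 206. ]), array([ 70.8, 159.7]), 111.2, 12351, 0.0292)
spacer (array([531.6, 206.6]), array([14.1, 26.3]), 111.0, 677, 0.0822)
stoppers (array([513.1, 250.9]), array([18.7, 18.9]), 21.0, 511, 0.0472) (array([548.8, 161.6]), array([19.2, 19.2]), 114.1, 396, 0.0472)
t 2.05 slide [3.29 2.32 0.37] rot [-0.03  0.05 -0.51] pos [518.2 166.  203.7] F [-0.9 -1.1  0.2] gap 0.999
```

```bash
python3 -c "
from h import *
go(531.5,206.4,49,21.1)"
```

```text
t 2.05 slide [ 3.31  2.7  15.47] rot [-0.03  0.05 -0.01] pos [518.2 166.  203.7] F [-0.9 -1.1  0.2] gap 0.999
```

>>> {"name": "send_rows", "arguments": {"steps": [{"slide": [3.3,2.7,3],"rot": [0,0,0],"fingers": 0},{"slide": [3.3,2.7,5],"rot": [0,0,0],"fingers": 0},{"slide": [3.3,2.7,8],"rot": [0,0,0],"fingers": 0},{"slide": [3.3,2.7,10.5],"rot": [0,0,0],"fingers": 0},{"slide": [3.3,2.7,13],"rot": [0,0,0],"fingers": 0},{"slide": [3.3,2.7,15.4],"rot": [0,0,0],"fingers": 0.3},{"slide": [3.3,2.7,15.4],"rot": [0,0,0],"fingers": 0.5},{"slide": [3.3,2.7,15.4],"rot": [0,0,0],"fingers": 0.5}]}}

```text
time: 2.85
tool_pos: [0.5317, 0.2071, 0.0505]
eef_rot: [[-0.36, 0.933, 0.0], [0.933, 0.36, -0.0], [-0.0, -0.0, -1.0]]
force: [0.1, 0.4, 0.4]
finger_gap: 0.516
gripper_force: 0.0
```

```bash
python3 -c "
from h import *
go(531.5,206.4,49,21.1)"
```

```text
t 2.85 slide [-0.05 -0.04  0.15] rot [-0.01  0.02  0.02] pos [531.7 207.1  50.5] F [0.1 0.4 0.4] gap 0.516
```

>>> {"name": "send_rows", "arguments": {"force": 40, "steps": [{"slide": [0,0,0.1],"rot": [0,0,0],"fingers": 1},{"slide": [0,0,0.1],"rot": [0,0,0],"fingers": 1},{"slide": [0,0,0.1],"rot": [0,0,0],"fingers": 1},{"slide": [0,0,0.1],"rot": [0,0,0],"fingers": 1},{"slide": [0,0,0.1],"rot": [0,0,0],"fingers": 1},{"slide": [0,0,0.1],"rot": [0,0,0],"fingers": 1}]}}

```text
time: 3.45
tool_pos: [0.5321, 0.2081, 0.0502]
eef_rot: [[-0.362, 0.932, 0.002], [0.932, 0.362, -0.0], [-0.001, 0.001, -1.0]]
force: [-1.4, -1.8, 7.0]
finger_gap: 0.157
gripper_force: 41.7
```

>>> {"name": "send_rows", "arguments": {"steps": [{"slide": [0,0,-1],"rot": [0,0,0],"fingers": 1},{"slide": [0,0,-2.5],"rot": [0,0,0],"fingers": 1},{"slide": [0,0,-5],"rot": [0,0,0],"fingers": 1},{"slide": [0,0,-8],"rot": [0,0,0],"fingers": 1},{"slide": [0,0,-11],"rot": [0,0,0],"fingers": 1},{"slide": [0,0,-14],"rot": [0,0,0],"fingers": 1},{"slide": [0,0,-14],"rot": [0,0,0],"fingers": 1}]}}

```text
time: 4.15
tool_pos: [0.5333, 0.2096, 0.1945]
eef_rot: [[-0.362, 0.932, 0.007], [0.932, 0.362, 0.002], [-0.0, 0.008, -1.0]]
force: [0.3, 1.6, -1.0]
finger_gap: 0.156
gripper_force: 40.5
```

```bash
python3 -c "
from h import *
go(605,-88,190,-4.3)"
```

```text
t 4.15 slide [-30.34  -4.1    0.44] rot [ 0.44  0.03 25.53] pos [533.3 209.6 194.5] F [ 0.3  1.6 -1. ] gap 0.156
```

>>> {"name": "send_rows", "arguments": {"steps": [{"slide": [-35.5,-5,0],"rot": [0,0,25.5],"fingers": 1},{"slide": [-35.5,-5,0],"rot": [0,0,25.5],"fingers": 1},{"slide": [-35.5,-5,0],"rot": [0,0,25.5],"fingers": 1},{"slide": [-35.5,-5,0],"rot": [0,0,25.5],"fingers": 1},{"slide": [-35.5,-5,0],"rot": [0,0,25.5],"fingers": 1},{"slide": [-35.5,-5,0],"rot": [0,0,25.5],"fingers": 1},{"slide": [-35.5,-5,0],"rot": [0,0,25.5],"fingers": 1},{"slide": [-35.5,-5,0],"rot": [0,0,25.5],"fingers": 1}]}}

```text
time: 4.95
tool_pos: [0.6129, -0.1493, 0.1887]
eef_rot: [[0.084, 0.996, -0.0], [0.996, -0.084, -0.003], [-0.003, -0.0, -1.0]]
force: [-0.2, 0.1, -1.1]
finger_gap: 0.157
gripper_force: 40.6
```

>>> {"name": "send_rows", "arguments": {"steps": [{"slide": [0,0,0],"rot": [0,0,0],"fingers": 1},{"slide": [0,0,0],"rot": [0,0,0],"fingers": 1},{"slide": [0,0,0],"rot": [0,0,0],"fingers": 1}]}}

```text
time: 5.25
tool_pos: [0.6132, -0.1385, 0.1892]
eef_rot: [[0.072, 0.997, 0.0], [0.997, -0.072, 0.001], [0.001, 0.0, -1.0]]
force: [-0.3, 0.7, -1.2]
finger_gap: 0.158
gripper_force: 40.6
```

```bash
python3 -c "
from h import *
go(605,-88,190,-4.3)
s,c=wcam();np.savez('w2',**c);cv2.imwrite('pics/w2.png',c['frame'][...,::-1])"
```

```text
t 5.25 slide [ 4.98 -1.18 -0.08] rot [ 0.01 -0.04  0.18] pos [ 613.2 -138.5  189.2] F [-0.3  0.7 -1.2] gap 0.158
```

View pics/w2.png

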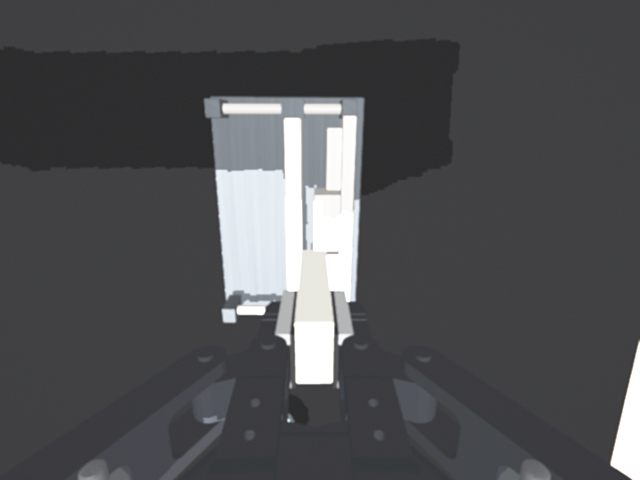

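Seen from the wrist: the tile runs along column 293 and the spacer hangs straight in the fingers at (315,320). The thin block is at the far +y end (335,160), followed by mid (328,220). The gap at the thin block is clear.

```bash
python3 - <<'E'
from h import *
c=dict(np.load("w2.npz"));P=cloud(c);Z=P[...,2]
v,u=np.mgrid[0:480,0:640];h=(abs(Z-.045)<.004)
L=h&(v>112)&(v<280)&(u>275)&(u<308); print("tile",top(P,L))
a=np.radians(-4.3);X=np.array([np.cos(a),np.sin(a)]);Y=np.array([-X[1],X[0]])
O=np.array([577.5,-138.1]);Q=P[...,:2]*1000-O;qx=Q@X;qy=Q@Y
# front edge of the +x group and tile faces per y bin
for y in range(-20,90,6):
    b=h&(abs(qy-y)<3)&(v<290)&(u>275)&(u<370);x=np.sort(qx[b])
    if len(x)<10: continue
    g=np.argmax(np.diff(x));print(y,"tile %.1f..%.1f block %.1f..%.1f"%(x[0],x[g],x[g+1],x[-1]))
b=h&(u>322)&(u<341)&(v<186)&(v>120);print("thin block y",np.percentile(qy[b],[1,99]))
# held spacer top pose
s=h*0
k=(abs(Z-.225)<.02)&(u>290)&(u<340)&(v>250)&(v<385);print("held",np.round(P[k].mean(0)*1000,1),k.sum(), top(P,k) if k.sum()>50 else "")
E
```

```text
tile (array([ 598. , -123.6]), array([ 12. , 134.3]), 85.7, 2332, 0.044)
-20 tile 13.9..25.1 block 36.1..67.6
-14 tile 14.1..25.1 block 36.9..67.4
-8 tile 13.3..25.1 block 36.9..68.1
-2 tile 13.4..25.2 block 36.9..68.0
4 tile 13.6..25.3 block 36.8..67.7
10 tile 13.7..25.3 block 36.8..67.5
16 tile 13.8..25.3 block 36.8..68.1
22 tile 14.0..25.4 block 36.8..67.8
28 tile 13.4..25.4 block 46.4..67.6
34 tile 13.4..24.8 block 46.3..68.1
40 tile 13.5..24.8 block 46.3..68.0
46 tile 13.7..24.9 block 46.1..67.8
52 tile 13.8..24.9 block 46.1..67.5
58 tile 14.0..25.0 block 46.1..68.2
64 tile 14.0..25.1 block 46.7..67.7
70 tile 13.4..25.1 block 46.6..67.7
76 tile 13.5..25.2 block 46.6..68.1
82 tile 13.7..25.2 block 58.0..67.9
thin block y [32.2993946  75.97001463]
held [ 614.6 -135.6  219.8] 4019 (array([ 614.8, -139.3]), array([18.9, 27.6]), 87.8, 4019, 0.221)
```

```bash
python3 - <<'E'
from h import *
c=dict(np.load("w2.npz"));P=cloud(c);Z=P[...,2];v,u=np.mgrid[0:480,0:640]
R=(u>285)&(u<345)&(v>240)&(v<390)&(Z>.1)
print(np.histogram(Z[R],bins=np.arange(.1,.26,.01)))
zt=np.percentile(Z[R&(u>300)&(u<330)&(v>325)&(v<375)],50);print(zt)
print(top(P,R&(abs(Z-zt)<.003)&(u>294)&(u<335)))
for r in (270,290,310,340,360):
    k=R&(v==r)&(c["frame"].min(2)>150); print(r,u[k].min(),u[k].max(),np.round(P[k].mean(0)*1000,1))
go(617,-87.5,120,-4.3)
E
```

```text
(array([   0,    0,    0,    0,   48,  181,  201,  247,  292,  568,  720,
        863, 3246,  339,   71]), array([0.1 , 0.11, 0.12, 0.13, 0.14, 0.15, 0.16, 0.17, 0.18, 0.19, 0.2 ,
       0.21, 0.22, 0.23, 0.24, 0.25]))
0.22107493879258927
(array([ 614.1, -139.5]), array([14.2, 27.4]), 86.0, 2515, 0.221)
270 299 327 [ 614.5 -126.4  175.3]
290 286 344 [ 615.3 -127.3  194.6]
310 286 344 [ 615.2 -127.   211.7]
340 286 343 [ 614.5 -132.8  222.5]
360 295 333 [ 613.8 -142.1  221.1]
t 5.3 slide [5.12 0.   6.93] rot [ 0.02 -0.03  0.18] pos [ 613.3 -138.6  189.2] F [ 0.3  0.9 -0.9] gap 0.154
```

>>> {"name": "send_rows", "arguments": {"steps": [{"slide": [2.5,0,0],"rot": [0,0,0.2],"fingers": 1},{"slide": [5.1,-0.1,0],"rot": [0,0,0.2],"fingers": 1},{"slide": [5.1,-0.1,2],"rot": [0,0,0.2],"fingers": 1},{"slide": [5.1,-0.1,4],"rot": [0,0,0.2],"fingers": 1},{"slide": [5.1,-0.1,6],"rot": [0,0,0.2],"fingers": 1},{"slide": [5.1,-0.1,8],"rot": [0,0,0.2],"fingers": 1},{"slide": [5.1,-0.1,8],"rot": [0,0,0.2],"fingers": 1},{"slide": [5.1,-0.1,8],"rot": [0,0,0.2],"fingers": 1}]}}

```text
time: 6.1
tool_pos: [0.6161, -0.089, 0.1094]
eef_rot: [[0.077, 0.997, -0.0], [0.997, -0.077, 0.0], [0.0, -0.0, -1.0]]
force: [0.9, -0.5, -0.5]
finger_gap: 0.158
gripper_force: 40.6
```

```bash
python3 -c "
from h import *
go(616.2,-87.9,52,-4.3)"
```

```text
t 6.1 slide [0.11 0.01 5.74] rot [-0.   -0.02 -0.11] pos [616.1 -89.  109.4] F [ 0.9 -0.5 -0.5] gap 0.158
```

>>> {"name": "send_rows", "arguments": {"steps": [{"slide": [0.1,0,1],"rot": [0,0,0],"fingers": 1},{"slide": [0.1,0,2],"rot": [0,0,0],"fingers": 1},{"slide": [0.1,0,3],"rot": [0,0,0],"fingers": 1},{"slide": [0.1,0,4],"rot": [0,0,0],"fingers": 1},{"slide": [0.1,0,4.6],"rot": [0,0,0],"fingers": 1},{"slide": [0.1,0,4.6],"rot": [0,0,0],"fingers": 1},{"slide": [0.1,0,4.6],"rot": [0,0,0],"fingers": 1}]}}

```text
time: 6.8
tool_pos: [0.6162, -0.089, 0.0628]
eef_rot: [[0.078, 0.997, -0.0], [0.997, -0.078, 0.0], [0.0, -0.0, -1.0]]
force: [1.0, 0.7, 0.1]
finger_gap: 0.158
gripper_force: 40.6
```

```bash
python3 -c "
from h import *
go(616.2,-87.9,52,-4.3)"
```

```text
t 6.8 slide [ 0.11 -0.01  1.08] rot [-0.   -0.01 -0.2 ] pos [616.2 -89.   62.8] F [1.  0.7 0.1] gap 0.158
```

Bottom is about 20 mm up, already between tile and block with no contact. Lowering slowly.

>>> {"name": "send_rows", "arguments": {"steps": [{"slide": [0,0,0.4],"rot": [0,0,0],"fingers": 1},{"slide": [0,0,0.7],"rot": [0,0,0],"fingers": 1},{"slide": [0,0,0.9],"rot": [0,0,0],"fingers": 1},{"slide": [0,0,1.0],"rot": [0,0,0],"fingers": 1},{"slide": [0,0,1.05],"rot": [0,0,0],"fingers": 1},{"slide": [0,0,1.1],"rot": [0,0,0],"fingers": 1},{"slide": [0,0,1.1],"rot": [0,0,0],"fingers": 1}]}}

```text
time: 7.5
tool_pos: [0.6161, -0.089, 0.0522]
eef_rot: [[0.078, 0.997, 0.0], [0.997, -0.078, -0.0], [-0.0, 0.0, -1.0]]
force: [-1.5, -0.0, 4.6]
finger_gap: 0.157
gripper_force: 41.2
```

>>> {"name": "send_rows", "arguments": {"steps": [{"slide": [0,0,0],"rot": [0,0,0],"fingers": 0.75},{"slide": [0,0,0],"rot": [0,0,0],"fingers": 0.65},{"slide": [0,0,0],"rot": [0,0,0],"fingers": 0.55},{"slide": [0,0,0],"rot": [0,0,0],"fingers": 0.55},{"slide": [0,0,0],"rot": [0,0,0],"fingers": 0.55},{"slide": [0,0,0],"rot": [0,0,0],"fingers": 0.55}]}}

```text
time: 8.1
tool_pos: [0.6161, -0.0891, 0.0518]
eef_rot: [[0.078, 0.997, -0.0], [0.997, -0.078, 0.0], [0.0, -0.0, -1.0]]
force: [0.5, 0.1, -0.7]
finger_gap: 0.45
gripper_force: 0.0
```

>>> {"name": "send_rows", "arguments": {"steps": [{"slide": [0,0,-1],"rot": [0,0,0],"fingers": 0.55},{"slide": [0,0,-3],"rot": [0,0,0],"fingers": 0.55},{"slide": [0,0,-6],"rot": [0,0,0],"fingers": 0.55},{"slide": [0,0,-9],"rot": [0,0,0],"fingers": 0.55},{"slide": [-4,0,-13],"rot": [0,0,0],"fingers": 0.55},{"slide": [-5,0,-13],"rot": [0,0,0],"fingers": 0.55},{"slide": [-5,0,-13],"rot": [0,0,0],"fingers": 0.55},{"slide": [-5,0,-13],"rot": [0,0,0],"fingers": 1}]}}

```text
time: 8.9
tool_pos: [0.6118, -0.1385, 0.1813]
eef_rot: [[0.079, 0.997, -0.001], [0.997, -0.079, 0.001], [0.001, -0.001, -1.0]]
force: [0.5, 0.8, 0.0]
finger_gap: 0.295
gripper_force: 0.0
```

```bash
python3 - <<'E'
from h import *
s,c=wcam();np.savez('w3',**c);cv2.imwrite('pics/w3.png',c['frame'][...,::-1])
P=cloud(c);Z=P[...,2];v,u=np.mgrid[0:480,0:640]
O=np.array([577.5,-138.1]);a=np.radians(-4.3);X=np.array([np.cos(a),np.sin(a)]);Y=np.array([-X[1],X[0]])
Q=P[...,:2]*1000-O;qx=Q@X;qy=Q@Y
k=(abs(Z-.085)<.005)&(qx>15)&(qx<60)&(qy>20)&(qy<85);r=top(P,k);print(r,(r[0]-O)@X,(r[0]-O)@Y)
h=(abs(Z-.045)<.004)&(qx>5)&(qx<75)
for y in (-10,5,20,70,76,80):
    x=np.sort(qx[h&(abs(qy-y)<3)])
    if len(x)>9: g=np.argmax(np.diff(x));print(y,x[[0,g,g+1,-1]].round(1))
go(560,-99,150,-4.3)
E
```

```text
(array([617. , -89.5]), array([13.8, 25.5]), 86.0, 830, 0.0841) 35.74484665048254 51.42485719896057
-10 [13.7 25.3 36.8 68. ]
5 [13.4 24.8 36.9 67.6]
20 [13.8 25.  36.9 68. ]
70 [13.7 25.1 46.7 68. ]
76 [13.7 25.2 46.7 67.6]
80 [13.9 25.2 58.  68.3]
t 8.95 slide [ 3.45 -5.45  3.1 ] rot [-0.09 -0.06 -0.14] pos [ 611.7 -137.6  180.9] F [ 0.6  0.3 -0.4] gap 0.203
```

View pics/w3.png

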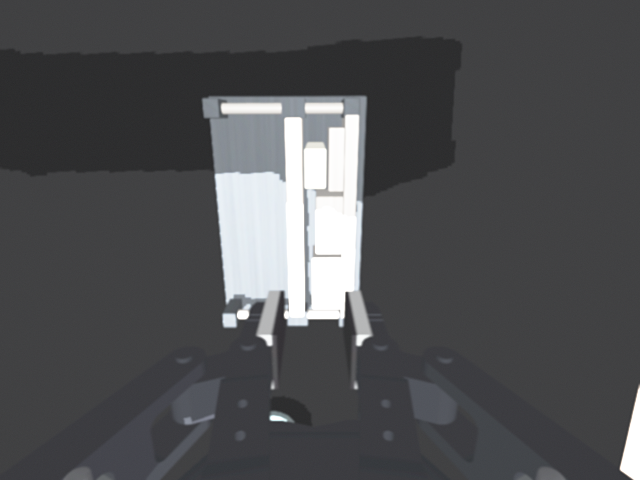

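The spacer stands free at (315,165), its top at z 85 mm, upright and square, 0.6 mm from the block's middle. I'll turn the tool 90° so the shut fingers press rigidly at tile centre, clear of the spacer.

>>> {"name": "send_rows", "arguments": {"steps": [{"slide": [-0.3,-4.7,0],"rot": [0,0,-90],"fingers": 1},{"slide": [-0.3,-4.7,0],"rot": [0,0,-90],"fingers": 1},{"slide": [-0.3,-4.7,0],"rot": [0,0,-90],"fingers": 1},{"slide": [-0.3,-4.7,0],"rot": [0,0,-90],"fingers": 1},{"slide": [-0.3,-4.7,0],"rot": [0,0,-90],"fingers": 1},{"slide": [-0.3,-4.7,0],"rot": [0,0,-90],"fingers": 1},{"slide": [-0.3,-4.7,0],"rot": [0,0,-90],"fingers": 1},{"slide": [-0.3,-4.7,0],"rot": [0,0,-90],"fingers": 1}]}}

```text
time: 9.75
tool_pos: [0.5647, -0.1364, 0.1807]
eef_rot: [[-0.904, 0.427, -0.002], [0.427, 0.904, 0.001], [0.002, 0.0, -1.0]]
force: [0.6, -0.1, 0.1]
finger_gap: -0.0
gripper_force: 0.0
```

```bash
python3 -c "
from h import *
go(564.5,-137,100,85.7)"
```

```text
t 9.75 slide [-0.02 -0.07  8.07] rot [ 2.000e-02 -1.200e-01 -2.095e+01] pos [ 564.7 -136.4  180.7] F [ 0.6 -0.1  0.1] gap -0.0
```

>>> {"name": "send_rows", "arguments": {"steps": [{"slide": [0,0,2],"rot": [0,0,-20],"fingers": 1},{"slide": [0,0,4],"rot": [0,0,-20],"fingers": 1},{"slide": [0,0,6],"rot": [0,0,-20],"fingers": 1},{"slide": [0,0,8],"rot": [0,0,-20],"fingers": 1},{"slide": [0,0,8],"rot": [0,0,-20],"fingers": 1},{"slide": [0,0,8],"rot": [0,0,-20],"fingers": 1}]}}

```text
time: 10.35
tool_pos: [0.5649, -0.1369, 0.1016]
eef_rot: [[-0.995, 0.099, -0.001], [0.099, 0.995, 0.001], [0.001, 0.001, -1.0]]
force: [1.0, 0.9, -0.1]
finger_gap: 0.002
gripper_force: 0.0
```

```bash
python3 -c "
from h import *
go(564.5,-137,27,85.7)"
```

```text
t 10.35 slide [ 0.03 -0.02  7.46] rot [ 0.06 -0.08 -1.36] pos [ 564.9 -136.9  101.6] F [ 1.   0.9 -0.1] gap 0.002
```

>>> {"name": "send_rows", "arguments": {"steps": [{"slide": [0,0,2],"rot": [0,0,-1.4],"fingers": 1},{"slide": [0,0,4],"rot": [0,0,-1.4],"fingers": 1},{"slide": [0,0,6],"rot": [0,0,-1.4],"fingers": 1},{"slide": [0,0,7.4],"rot": [0,0,-1.4],"fingers": 1},{"slide": [0,0,7.4],"rot": [0,0,-1.4],"fingers": 1},{"slide": [0,0,7.4],"rot": [0,0,-1.4],"fingers": 1}]}}

```text
time: 10.95
tool_pos: [0.5657, -0.1379, 0.0287]
eef_rot: [[-0.997, 0.075, 0.001], [0.075, 0.997, 0.0], [-0.001, 0.0, -1.0]]
force: [0.3, -1.0, 1.0]
finger_gap: 0.002
gripper_force: 0.0
```

>>> {"name": "send_rows", "arguments": {"steps": [{"slide": [-0.3,0,0],"rot": [0,0,0],"fingers": 1},{"slide": [-0.6,0,0],"rot": [0,0,0],"fingers": 1},{"slide": [-0.9,0,0],"rot": [0,0,0],"fingers": 1},{"slide": [-1.2,0,0],"rot": [0,0,0],"fingers": 1},{"slide": [-1.4,0,0],"rot": [0,0,0],"fingers": 1},{"slide": [-1.6,0,0],"rot": [0,0,0],"fingers": 1},{"slide": [-1.8,0,0],"rot": [0,0,0],"fingers": 1},{"slide": [-1.8,0,0],"rot": [0,0,0],"fingers": 1}]}}

```text
time: 11.75
tool_pos: [0.5832, -0.1395, 0.0277]
eef_rot: [[-0.997, 0.076, 0.0], [0.076, 0.997, 0.0], [0.0, 0.0, -1.0]]
force: [0.2, -0.0, -1.3]
finger_gap: -0.003
gripper_force: 0.0
```

>>> {"name": "send_rows", "arguments": {"steps": [{"slide": [-0.1,0,0],"rot": [0,0,0],"fingers": 1},{"slide": [-0.2,0,0],"rot": [0,0,0],"fingers": 1},{"slide": [-0.3,0,0],"rot": [0,0,0],"fingers": 1},{"slide": [-0.3,0,0],"rot": [0,0,0],"fingers": 1}]}}

```text
time: 12.15
tool_pos: [0.5859, -0.1397, 0.0277]
eef_rot: [[-0.997, 0.076, -0.0], [0.076, 0.997, 0.0], [0.0, 0.0, -1.0]]
force: [-1.5, 0.3, 0.3]
finger_gap: -0.003
gripper_force: 1.0
```

>>> {"name": "send_rows", "arguments": {"steps": [{"slide": [-0.1,0,0],"rot": [0,0,0],"fingers": 1},{"slide": [-0.2,0,0],"rot": [0,0,0],"fingers": 1},{"slide": [-0.2,0,0],"rot": [0,0,0],"fingers": 1}]}}

```text
time: 12.45
tool_pos: [0.586, -0.1397, 0.0277]
eef_rot: [[-0.997, 0.076, -0.004], [0.076, 0.997, -0.0], [0.004, -0.0, -1.0]]
force: [-11.9, 0.8, 9.4]
finger_gap: 0.0
gripper_force: 6.1
```

>>> {"name": "send_rows", "arguments": {"steps": [{"slide": [0,0,0],"rot": [0,0,0],"fingers": 1},{"slide": [0,0,0],"rot": [0,0,0],"fingers": 1},{"slide": [0,0,0],"rot": [0,0,0],"fingers": 1}]}}

```text
time: 12.75
tool_pos: [0.586, -0.1397, 0.0277]
eef_rot: [[-0.997, 0.076, -0.004], [0.076, 0.997, -0.0], [0.004, -0.0, -1.0]]
force: [-12.4, 1.2, 9.3]
finger_gap: -0.001
gripper_force: 6.0
```

```bash
python3 - <<'E'
from h import *
s,c=wcam();cv2.imwrite('pics/w4.png',c['frame'][...,::-1])
P=cloud(c);Z=P[...,2]
O=np.array([577.5,-138.1]);a=np.radians(-4.3);X=np.array([np.cos(a),np.sin(a)]);Y=np.array([-X[1],X[0]])
Q=P[...,:2]*1000-O;qx=Q@X;qy=Q@Y
k=(abs(Z-.085)<.005)&(qx>15)&(qx<60)&(qy>20)&(qy<85)
if k.sum()>50: r=top(P,k);print(r,(r[0]-O)@X,(r[0]-O)@Y)
h=(abs(Z-.045)<.004)&(qx>5)&(qx<75)
for y in (-70,-60,-20,20,70,76):
    x=np.sort(qx[h&(abs(qy-y)<3)])
    if len(x)>9: g=np.argmax(np.diff(x));print(y,x[[0,g,g+1,-1]].round(1))
print(s["force"].round(1) if hasattr(s["force"],'round') else s["force"])
E
```

```text
(array([ 597. , -110.1]), array([ 4.8, 14.5]), 87.2, 1101, 0.0854) 17.345705752602584 29.383268911816632
-70 [19.3 37.2 37.8 37.9]
-60 [19.3 31.5 55.3 57.4]
-20 [19.6 19.7 20.  20.5]
20 [18.8 18.8 19.1 20.6]
70 [19.4 31.9 32.3 32.3]
76 [19.4 24.1 24.3 32. ]
[-12.4   1.2   9.3]
```

View pics/w4.png

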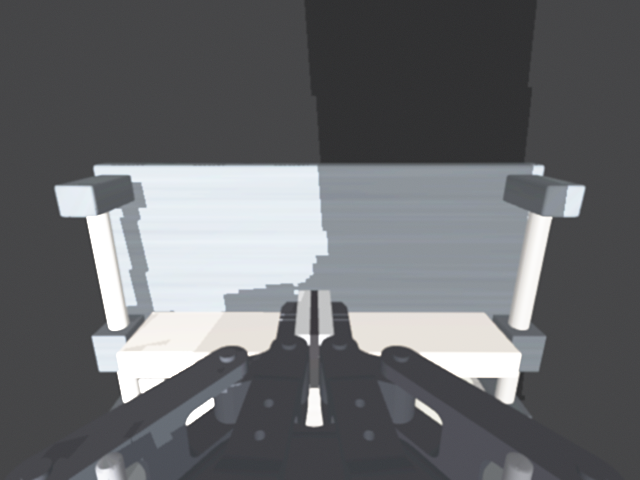

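The wrist view shows the tile's front face against the fingers at (315,350), and the spacer hidden behind the gripper. One check from the scene camera.

```bash
python3 - <<'E'
from cell import imaging
from h import *
c=imaging.camera("scene")["frame"][...,::-1]
cv2.imwrite("pics/s5.png",cv2.resize(c[150:310,150:360],None,fx=3.5,fy=3.5))
go(586,-139.7,27.7,85.7)
E
```

```text
t 12.85 slide [-0.    0.01 -0.  ] rot [-0.02 -0.25 -0.04] pos [ 586.  -139.7   27.7] F [-12.    1.5   9.5] gap 0.001
```

View pics/s5.png

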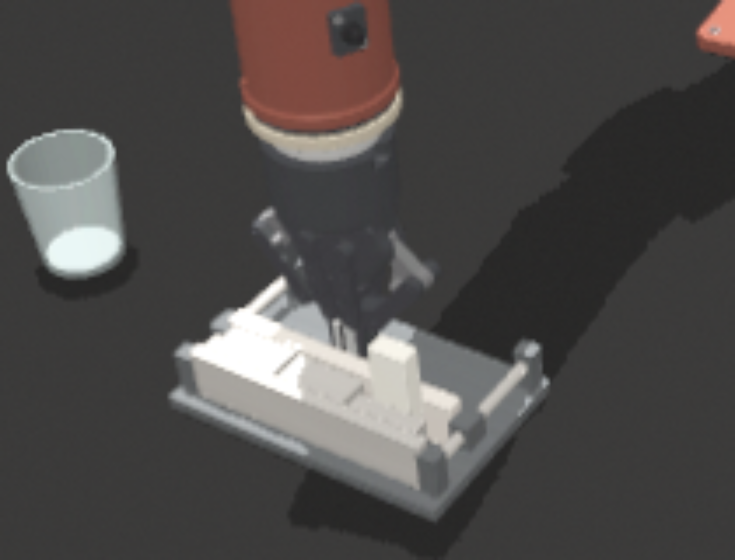

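The scene crop shows the spacer upright at (393,370), flush between tile and thin block and clear of the fingers. The push holds steady at 12 N, so I'm handing in.

```bash
python3 -c "
from cell import workorder
print(workorder.job_done())"
```

```text
the job is handed in; nothing more can be done
None
```

The job is handed in with no verdict shown: the spacer stands upright at the thin block, about 1 mm from its middle when let go, and the shut fingers hold the tile pressed on it at about 12 N, clear of the spacer; stoppers, bottle and beaker were not touched.

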